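Check the pull gauge against a weight and hold it at the mark

TASK

Check the pull gauge of the spring tester: set the steel check weight gently, upright, on the middle of the balance pan and let go of it, so that the sinking pan drives the length mark along the scale. Then take the gauge rod by its pull tab, draw it out against its spring until the rod's index stands level with the length mark, and finish while still holding it there, with the weight still on the pan and the other things on the bench left where they are.

Things in the scene. Friction and masses are not known exactly. Their poses are not given: they have to be found in the camera images.
- tester: Fixed spring tester: grey base 190 x 230 mm, 16 mm thick, with a level aluminium tube (26 mm thick, axis 55 mm above the bench), a steel rod coming out of its front end, and a round pan beside it. Origin on the bench under the tube axis, 24 mm behind the tube's mouth. x: along the tube, away from the rod's tab (the rod pulls out to -x); y: towards the pan (its centre at 130 mm).
- pull_rod: Gauge rod, 12 mm thick, with its pull tab: upright dark plate 14 mm thick along the pull, 32 mm wide, top 98 mm above the bench. Origin in the tab's middle, 84 mm above the bench, 23 mm above the rod's upper side: grip here, a finger before and one behind (44 mm of rod between tab and tube). Slides along the tester's -x, at most 85 mm; spring 2 N + 1.5 N per 10 mm pulls it back.
- index_tip (a point): Tip of the rod's index: thin dark upright pin with a short side arm, rising from the slot on top of the tube to 87 mm above the bench. Moves with the rod. Its position minus mark_tip's, along the tester's x, is the distance that the rod must still be pulled.
- mark_tip (a point): Tip of the length mark: the like pin and arm on the small steel rider on the scale rail beside the tube, pan side; the tips pass 3 mm apart. Pan empty, it stands 10 mm ahead (-x) of the resting rod's index; it moves 3 mm to -x for each 1 mm that the pan sinks, so under the weight the rod must come out 40 to 65 mm. Driven by the pan only; leave it alone.
- balance_pan: Flat aluminium balance pan, 100 mm across, with a thin 58 mm ring drawn round its middle. Origin at the middle of its upper face, 75 mm above the bench when empty. It is sprung and damped and goes straight down: 3.3 mm for each newton, about 10 to 18 mm under the check weight (at most 24 mm).
- check_weight: Loose steel check weight standing on the bench, 66 mm high, about 0.34 to 0.56 kg: a round body 50 mm across and 28 mm high, a neck 18 mm thick, and on top a round grip knob 25 mm across and 26 mm high. Origin on its axis half-way up, 33 mm above its underside; the knob's middle lies 20 mm above the origin.
- ball_hammer: Bystander: hammer with a wooden handle, 288 mm long; leave it.
- orange_pot: Bystander: round orange lidded pot, 92 mm across, 58 mm high; leave it.
- old_cup: Bystander: dark and white mug, 94 mm high; leave it.
- hex_nut_m16: Bystander: steel hexagon nut, 27 mm wide; leave it.
- tape_measure: Bystander: yellow tape measure, 76 mm long, 37 mm high; leave it.
Not all that is in view belongs to the job. Leave any green or pink look-alike of the check_weight alone.

How it is judged (in metres and radians):
On the way:
1. the check weight stands on the middle of the pan, let go, the rod not yet pulled (horizontal distance between check_weight and balance_pan below 0.012 m and z of check_weight in the frame of balance_pan between 0.028 and 0.038 m and angle between check_weight's own z axis and vertical below 0.1 rad and contact force between check_weight and balance_pan above 1.5 N and contact force between check_weight and the arm below 0.1 N and contact force between check_weight and the fingers below 0.1 N and linear speed of check_weight below 0.01 m/s and x of pull_rod in the frame of tester above -0.085 m), for 0.3 s.
At the end, for the whole second after the job is handed in: The index stands within 5 mm of the length mark along the scale and still, the fingers hold the rod (more than 2 N on it), and the check weight stands upright on the pan, untouched, its axis within 12 mm of the pan's centre (horizontal distance between check_weight and balance_pan below 0.012 m and z of check_weight in the frame of balance_pan between 0.028 and 0.038 m and angle between check_weight's own z axis and vertical below 0.1 rad and contact force between check_weight and balance_pan above 1.5 N and contact force between check_weight and the arm below 0.1 N and contact force between check_weight and the fingers below 0.1 N and x of index_tip in the frame of mark_tip between -0.005 and 0.005 m and linear speed of pull_rod below 0.01 m/s and contact force between the fingers and pull_rod above 2 N); the arm keeps its last pose, push and grip.
It fails at once if the weight is dropped on the pan or the pan is struck (pan faster than 0.25 m/s) (linear speed of balance_pan above 0.25 m/s).
It fails at once if the hammer, pot, mug, nut or tape measure is moved by more than 30 mm (distance of any of ball_hammer, orange_pot, old_cup, hex_nut_m16, tape_measure from where it was at the start of the episode above 0.03 m).
It also fails if it takes over 48 s, if anything falls off the work surface, if the arm or the gripper's body presses on something with over 40 N, if the wrist force passes 120 N, or if a joint passes its speed limit or range.

ROBOT

A 6-joint arm with a two-finger parallel gripper is mounted at the origin on a cart in front of the work surface, level with it; the furniture and walls round the work are solid. World frame = base frame: x ahead of the robot, y to its left, z up, the work surface at z = 0. Lengths are in m, angles in degrees, forces in N, time in s.
With the tool pointing down it reaches from about 0.4 to 0.825 m from the base axis. Payload 7 kg.
Tool frame: the origin (TCP) lies midway between the tips of the shut fingers; the grasp point (between the pads) lies 19 mm behind it (ctrl.grip_point_offset is the distance from the TCP to the grasp point, in m); x points along the fingers, y is the direction in which the jaws open and shut, and the axes are right-handed (so a half turn about x gives the same grasp; the last joint's range is limited). The gripper opens to 88 mm and grips with 3 to 60 N. Pads are 19 mm wide; open, the fingers measure 130 mm over their backs; the gripper's body (78 mm by 193 mm) begins 47 mm behind the grasp point.
Start: joints at [92.538, 20.546, 0.682, 0, -70.136, -16.507], TCP at [0.163, 0.655, 0.227] pointing down, gripper open.
Joint ranges: [-176.03, 176.03], [-82.01, 121.73], [-58.28, 71.71], [-173.87, 95.51], [-174.79, -0.11], [-173.66, 173.66]. Speed limits (degrees/s): [136.94, 136.94, 172.46, 180, 180, 180].

INTERFACE

Orientations are given as [roll, pitch, yaw] about the fixed x, y, z axes, in that order (R = Rz(yaw) Ry(pitch) Rx(roll)).
In Python, from plant import ctrl gives the robot as it stands.
- The arm moves only by the tool drive_tool, never from a script. Its argument "plan" is a list of rows, each a list of 3 entries, a list of its own where there are three numbers: the shift along the tool's x, y, z in m, then the turn, a rotation vector about the tool's x, y, z in degrees, then the opening, from 0 (shut) to 1 (fully open). In form: [[[dx, dy, dz], [wx, wy, wz], grip], ...]. A call has 1 to 20 rows; each row is the pose to reach, as a shift and turn from the pose measured when the call began, along the tool's axes at that moment; what a row does not reach only later rows make up. A row lasts 1/12 s, in which the tool goes at most 41.7 mm and 7.16 degrees, less where a joint would pass 70% of its speed; a pose out of reach is approached as far as the arm can. A call with a gripper value outside its range is refused whole. The fingers move at their own pace and stop on an object; the grip force is fixed at half the most. Time passes only in rows, so rows that repeat a pose let the fingers close. It gives the time, the measured TCP pose, the force and the opening at its end, in the units of the state.
- ctrl.get_obs(): the state, without advancing time (a new reading comes with each control period).
- ctrl.snapshot(name): name is "side" or "top"; returns the picture (480x640x3 uint8, blue, green, red); there is no depth.
- ctrl.get_calibration(name): a dict with "fx", "fy", "cx", "cy" (pixels), "dist_coeffs" ([k1, k2, p1, p2, k3] as OpenCV has them; the pictures are not rectified), "R" (3x3) and "t" (3): a world point X has camera coordinates R X + t. Camera axes: x right, y down, z forward; pixel columns grow to the right and rows downward; lengths in m; the calibration is good to about 2 mm. A picture is of the moment at which its call begins. get_calibration takes no time and is no camera call.
- ctrl.close_job(): hands the job in, once; it reports no verdict.
Trained networks look in the newest picture that a camera, given by its name, has taken for a name from the list of things; names that differ only in an ending like _2 or _b are one class to them, and where a whole thing is asked for, a point or a joint stands for the part that bears it (a point fixed in the world has none). Each returns a list of dicts, best first, with "confidence" (0 to 1); they miss things now and then, are a little off and sometimes report something else, mostly with a low value. They report only what shows in the picture. A call takes as long as a camera call. They do not tell look-alikes from the thing itself.
- ctrl.cut_out(camera, name): "pixels" (480x640 bool, what is visible of it) and "pixel" ([column, row] in pixels, amid what is visible of it).
- ctrl.landmark_of(camera, name): "pixel" ([column, row] in pixels: a listed point, or the origin of a listed thing).
The state is a dict: "clock": time; "joint_pos": joint angles; "qvel": joint speeds; "tau": joint torques, N m; "tool_pos": TCP position; "orientation": TCP orientation; "force": force on the tool from outside, world axes, zero at the start; "moment": the same for the moment, N m; "opening": finger opening in m.
Only numpy, scipy, OpenCV 4.12 (cv2) and the standard library are available. Lean on these libraries where they do the work, as an engineer would, in place of code of your own. Each camera call takes 0.05 s, during which the arm holds its last target. There are 200 camera calls.

## Working session

There is one attempt and no reset: what is moved stays moved. The work goes in short steps, Python scripts to look and compute and a tool call to move; the robot and the scene stay as the last step left them, time stands still between calls to the robot, and variables do not carry over. Pictures are saved under pics/ and viewed, about 8 in all and at most 12, crops included, and the job is handed in when it is done.

Besides the shell and the picture viewer there is one more tool, called after "Call:" by a JSON object that holds its "op" and its "data", one argument or row to a line. drive_tool: Moves the arm, as the interface text tells. Its arguments: {"type":"object","properties":{"plan":{"type":"array","items":{"type":"array"}}},"required":["plan"]}

```bash
ls; mkdir -p pics; cat > h.py <<'E'
import numpy as np, cv2
from scipy.spatial.transform import Rotation as Rn
from scipy.optimize import least_squares
from plant import ctrl
def cal(c):
    d=ctrl.get_calibration(c); K=np.array([[d['fx'],0,d['cx']],[0,d['fy'],d['cy']],[0,0,1.]])
    return K,np.array(d['dist_coeffs'],float),np.array(d['R'],float),np.array(d['t'],float)
def proj(c,X):
    K,D,R,t=cal(c); return cv2.projectPoints(np.atleast_2d(np.array(X,float)),cv2.Rodrigues(R)[0],t,K,D)[0][:,0]
def ray(c,p):
    K,D,R,t=cal(c); u=cv2.undistortPoints(np.array([[p]],float),K,D)[0,0]
    return -R.T@t, R.T@np.array([u[0],u[1],1])
def onz(c,p,z):
    o,d=ray(c,p); return o+d*(z-o[2])/d[2]
def tri(ps,pt):
    f=lambda X: np.r_[proj('side',X)[0]-ps,proj('top',X)[0]-pt]
    r=least_squares(f,onz('top',pt,0.05)); return r.x,r.fun
def totool(dp):
    o=ctrl.get_obs(); return Rn.from_euler('xyz',o['orientation'],degrees=True).as_matrix().T@np.array(dp)
E
python3 - <<'E'
from h import *
for c in('side','top'):
    im=ctrl.snapshot(c); cv2.imwrite(f'pics/{c}0.png',im)
    print(c,'campos',(-cal(c)[2].T@cal(c)[3]).round(3))
    for n in ['tester','pull_rod','index_tip','mark_tip','balance_pan','check_weight']:
        print(n,[(np.round(q['pixel'],1).tolist(),round(q['confidence'],2)) for q in ctrl.landmark_of(c,n)])
print(ctrl.get_obs())
E
```

```text
pics
side campos [ 0.118 -0.811  0.754]
tester [([333.0, 218.7], 0.71), ([359.3, 244.9], 0.62), ([298.5, 385.0], 0.62)]
pull_rod [([332.2, 219.2], 0.58)]
index_tip []
mark_tip [([386.4, 204.2], 0.44), ([356.7, 243.9], 0.44)]
balance_pan [([341.4, 188.5], 0.8), ([243.3, 176.0], 0.43)]
check_weight [([309.4, 270.9], 0.84), ([346.5, 332.0], 0.79), ([349.9, 269.2], 0.77), ([387.6, 268.4], 0.72), ([326.7, 292.4], 0.57)]
top campos [ 0.208 -0.01   1.49 ]
tester [([315.5, 206.8], 0.66)]
pull_rod [([311.9, 222.7], 0.71)]
index_tip []
mark_tip [([313.3, 173.8], 0.41)]
balance_pan [([278.9, 191.9], 0.72)]
check_weight [([354.6, 231.4], 0.68), ([369.2, 261.9], 0.67), ([363.3, 207.0], 0.66), ([403.2, 263.3], 0.5), ([347.0, 260.3], 0.5)]
{'clock': 0.7, 'joint_pos': array([ 9.25385853e+01,  2.05437333e+01,  6.81628679e-01, -1.46161966e-03,
       -7.01371411e+01, -1.65078413e+01]), 'qvel': array([ 0.03374708,  0.03211227,  0.06306084, -0.0390487 ,  0.09729756,
       -0.0908503 ]), 'tau': array([-4.40124240e-04, -5.82159162e+01,  2.93245035e+01,  7.00113729e+00,
        1.24960180e-02, -3.00359034e-05]), 'tool_pos': array([0.16293947, 0.65499973, 0.2265838 ]), 'orientation': array([-12.24560961,  89.99843199, 153.78463776]), 'force': array([ 0.54773278,  0.30793082, -0.15509987]), 'moment': array([ 0.01022302,  0.01706731, -0.00962077]), 'opening': 0.08746692676418708}
```

View pics/top0.png

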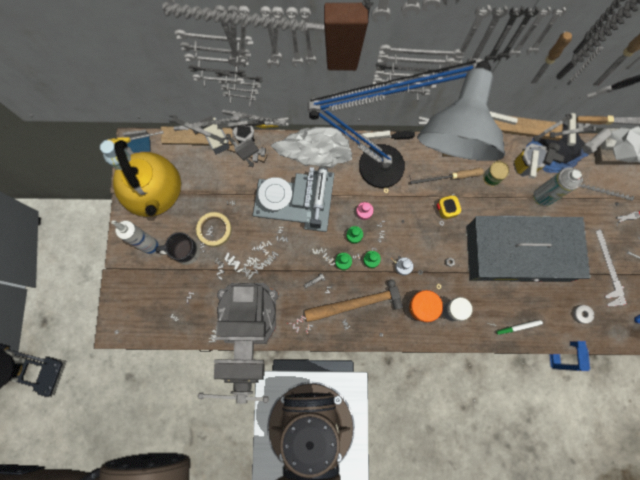

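View pics/side0.png

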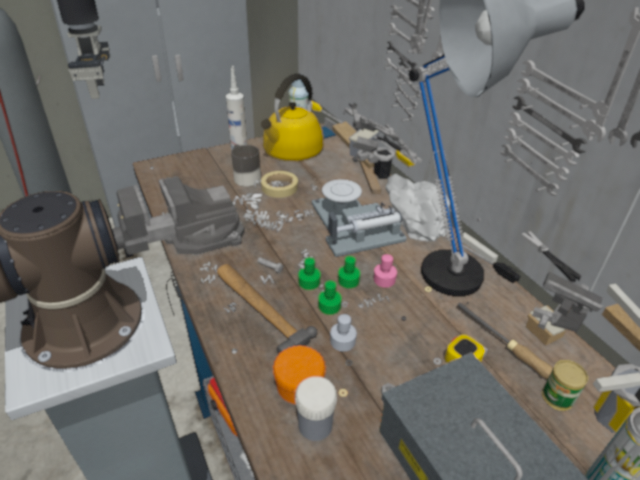

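The top view shows the tester at about (300,200), with its pan at (275,193) and its tube running from (322,172) to (313,222). There are five check weight candidates:

| Colour | Top pixel |
|---|---|
| Green | (355,233) |
| Green | (343,260) |
| Green | (372,258) |
| Pink | (365,211) |
| Bare steel | (404,265), side (344,333) |

I choose the steel one and will check it in a crop.

```bash
python3 - <<'E'
from h import *
t=cv2.imread('pics/top0.png'); s=cv2.imread('pics/side0.png')
a=cv2.resize(t[160:235,245:345],(400,300),interpolation=cv2.INTER_CUBIC)
b=cv2.resize(s[170:260,300:420],(400,300),interpolation=cv2.INTER_CUBIC)
c=cv2.resize(t[230:305,360:460],(400,300),interpolation=cv2.INTER_CUBIC)
d=cv2.resize(s[300:375,300:400],(400,300),interpolation=cv2.INTER_CUBIC)
cv2.imwrite('pics/crop1.png',np.vstack([np.hstack([a,b]),np.hstack([c,d])]))
w,r=tri([346.5,332.0],[403.2,263.3]);print('weight',w.round(4),r.round(1))
r_,q=tri([332.2,219.2],[311.9,222.7]);print('tab',r_.round(4),q.round(1))
p,q=tri([341.4,188.5],[278.9,191.9]);print('pan',p.round(4),q.round(1), onz('top',[278.9,191.9],.075), onz('side',[341.4,188.5],.075))
for n in ['balance_pan','tester','pull_rod','check_weight','index_tip','mark_tip']:
  for c in('top','side'):
    for o in ctrl.cut_out(c,n)[:5]:
        m=o['pixels']; ys,xs=np.nonzero(m); print(n,c,round(o['confidence'],2),np.round(o['pixel'],1),m.sum(),xs.min(),xs.max(),ys.min(),ys.max(),(round(xs.mean(),1),round(ys.mean(),1)))
E
```

```text
weight [ 0.4639 -0.2673  0.0184] [-0.2  0.1  0.1 -0.3]
tab [0.5713 0.0038 0.0787] [-0.7  0.2  0.3 -0.8]
pan [0.6551 0.1034 0.085 ] [ 1.2 -0.3 -0.5  1.3] [0.6624011  0.10285704 0.075     ] [0.65959256 0.11709266 0.075     ]
balance_pan top 0.81 [279.1 192.5] 919 258 291 177 210 (np.float64(275.0), np.float64(193.3))
balance_pan side 0.95 [340.6 188.8] 642 323 360 180 201 (np.float64(341.6), np.float64(190.1))
tester top 0.84 [298.2 200.6] 3618 253 333 167 231 (np.float64(297.0), np.float64(198.8))
tester side 0.67 [351.1 219.6] 4454 312 405 180 256 (np.float64(355.7), np.float64(219.7))
pull_rod top 0.46 [317.7 221. ] 131 310 320 208 227 (np.float64(315.7), np.float64(219.7))
pull_rod side 0.53 [333.  226.3] 325 328 353 212 238 (np.float64(336.2), np.float64(225.8))
check_weight top 0.82 [404.9 265.8] 266 395 412 257 275 (np.float64(403.6), np.float64(266.0))
check_weight top 0.82 [351.9 232. ] 219 346 362 227 243 (np.float64(354.3), np.float64(234.9))
check_weight top 0.79 [362.4 208.8] 260 356 372 202 220 (np.float64(364.2), np.float64(211.0))
check_weight top 0.7 [343.8 260.5] 213 
[... 204 characters left out ...]
50 (np.float64(343.2), np.float64(333.5))
check_weight side 0.92 [349.4 275.1] 537 338 360 256 288 (np.float64(349.0), np.float64(273.5))
check_weight side 0.86 [309.  275.8] 568 297 320 257 289 (np.float64(309.0), np.float64(275.0))
check_weight side 0.74 [329.5 298.9] 603 318 341 281 313 (np.float64(329.8), np.float64(298.7))
check_weight side 0.58 [384.5 272.8] 518 374 395 254 286 (np.float64(384.9), np.float64(272.3))
index_tip top 0.52 [318.7 221.7] 99 311 319 208 227 (np.float64(315.6), np.float64(219.6))
index_tip side 0.54 [336.2 225.2] 282 328 353 213 237 (np.float64(335.9), np.float64(225.8))
mark_tip top 0.26 [183.6 248.3] 884 156 199 232 263 (np.float64(180.1), np.float64(247.8))
```

View pics/crop1.png

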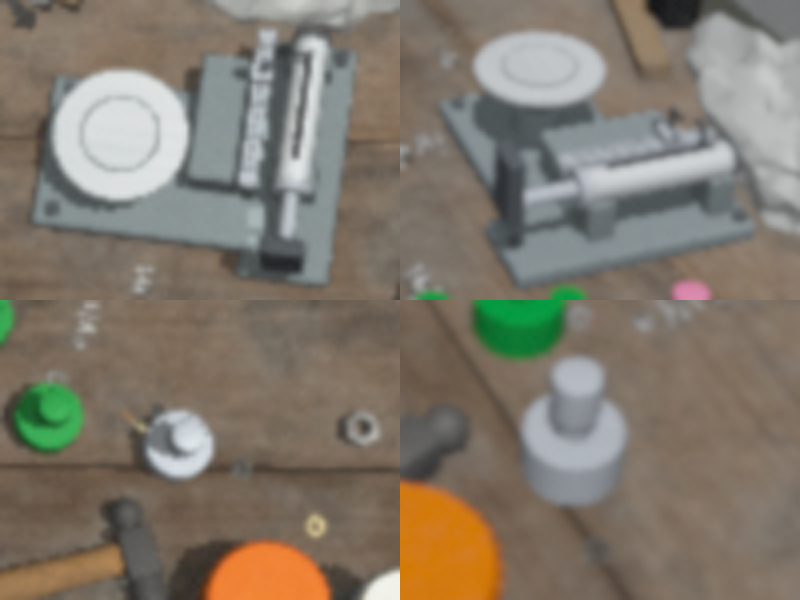

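The crop confirms the choice: the bare steel weight is at top (404,265), well apart from the green one at (372,258). The tab is at top crop (282,255), so the tester's -x points towards the robot. Next I fit the positions.

```bash
cat >> h.py <<'E'
th=np.linspace(0,2*np.pi,48,endpoint=False); C=np.c_[np.cos(th),np.sin(th)]
def ring(r,z): return np.c_[C*r,np.full(len(C),z)]
WT=np.vstack([ring(.025,0),ring(.025,.028),ring(.0125,.040),ring(.0125,.066)])
PAN=ring(.05,0)
def bb(u): return np.r_[u.min(0),u.max(0)]
def fit(model,boxes,x0,z=None):   # boxes: cam->(xmin,ymin,xmax,ymax)
    def f(p):
        X=model+np.r_[p[:2],z if z is not None else p[2]]
        return np.concatenate([bb(proj(c,X))-b for c,b in boxes.items()])
    r=least_squares(f,x0[:2] if z is not None else x0,diff_step=1e-4,x_scale=.01); return r.x,r.fun
def mbox(m):
    ys,xs=np.nonzero(m); return np.array([xs.min()-.5,ys.min()-.5,xs.max()+.5,ys.max()+.5])
def goal(pos,jaw):   # tool down, jaw axis angle (deg, world); prints shift, turn
    o=ctrl.get_obs(); R=Rn.from_euler('xyz',o['orientation'],degrees=True).as_matrix()
    sh=R.T@(np.array(pos)-o['tool_pos']); best=None
    for a in(jaw,jaw+180):
        y=np.array([np.cos(np.radians(a)),np.sin(np.radians(a)),0]); x=np.array([0,0,-1.])
        G=np.c_[x,y,np.cross(x,y)]; v=Rn.from_matrix(R.T@G).as_rotvec(degrees=True)
        print('shift',sh.round(4),'turn',v.round(2),'rows',np.ceil(np.linalg.norm(sh)/.0417),np.ceil(np.linalg.norm(v)/7.16))
E
python3 - <<'E'
from h import *
W={'top':np.array([394.5,256.5,412.5,275.5]),'side':np.array([330.5,313.5,356.5,350.5])}
print('weight',*[q.round(4) for q in fit(WT,W,[.464,-.267],0.)])
P={'top':np.array([257.5,176.5,291.5,210.5]),'side':np.array([322.5,179.5,360.5,201.5])}
print('pan',*[q.round(4) for q in fit(PAN,P,[.66,.11,.075])], *[q.round(4) for q in fit(PAN,P,[.66,.11],.075)])
for n in P: print(n,*[q.round(4) for q in fit(PAN,{n:P[n]},[.66,.11],.075)])
a=onz('top',[323.3,170],.062);b=onz('top',[318.3,207.5],.062);print('tube',a,b,np.degrees(np.arctan2(*(a-b)[1::-1])))
# tab top z .098 corners from crop: 
for px in [(262,239),(303,241)]: print('tabtop',onz('top',[245+px[0]/4,160+px[1]/4],.098))
print('base', [onz('top',[245+u/4,160+v/4],.016).round(3).tolist() for u,v in[(355,50),(326,284),(33,222),(57,75)]])
print('lampjoint',tri([415,73],[315,107]))
o=ctrl.get_obs();print(Rn.from_euler('xyz',o['orientation'],degrees=True).as_matrix().round(3))
goal([.3,.5,.3],30);
E
```

```text
weight [ 0.4558 -0.2698] [ 0.336   0.2546  0.7897 -0.5506 -0.4146 -0.836  -0.0609  0.0669]
pan [0.6593 0.116  0.0707] [ 0.093   0.758  -0.0209 -0.8593 -0.488   0.4938  0.3639 -0.487 ] [0.6575 0.1139] [ 0.6042  0.8256  0.5957 -0.6889 -0.6892 -0.4     0.3077 -1.358 ]
top [0.6577 0.1157] [ 0.0044  0.7696 -0.0046 -0.7465]
side [0.656  0.1101] [-0.5492  0.4188  0.5493 -0.4292]
tube [ 0.73683137 -0.02757897  0.062     ] [ 0.61961462 -0.01361805  0.062     ] -6.792131270367248
tabtop [0.57258576 0.0084429  0.098     ]
tabtop [ 0.5714092 -0.0208828  0.098    ]
base [[0.746, -0.061, 0.016], [0.56, -0.039, 0.016], [0.606, 0.183, 0.016], [0.723, 0.169, 0.016]]
lampjoint (array([7.60481114e-01, 6.98692816e-04, 4.01965611e-01]), array([ 2.70726001, -0.81328454, -1.53064712,  2.82660504]))
[[-0.    -0.241 -0.97 ]
 [-0.    -0.97   0.241]
 [-1.     0.     0.   ]]
shift [-0.0735  0.1173 -0.1704] turn [-133.97    0.     -0.  ] rows 6.0 19.0
shift [-0.0735  0.1173 -0.1704] turn [46.03 -0.   -0.  ] rows 6.0 7.0
```

Call:
{"op": "drive_tool", "data": {
  "plan": [
    [[-0.073,0.178,-0.34],[40,0,0],0.7],
    [[-0.073,0.178,-0.34],[40,0,0],0.7],
    [[-0.073,0.178,-0.34],[40,0,0],0.7],
    [[-0.073,0.178,-0.34],[40,0,0],0.7],
    [[-0.073,0.178,-0.34],[40,0,0],0.7],
    [[-0.073,0.178,-0.34],[40,0,0],0.7],
    [[-0.073,0.178,-0.34],[40,0,0],0.7],
    [[-0.073,0.178,-0.34],[40,0,0],0.7],
    [[-0.073,0.178,-0.34],[40,0,0],0.7],
    [[-0.073,0.178,-0.34],[40,0,0],0.7]
  ]
}}

```text
clock: 2.13
tool_pos: [0.453, 0.3972, 0.3012]
orientation: [-100.7, 89.9, 25.2]
force: [0.5, 0.7, 0.8]
opening: 0.0613
```

```bash
python3 - <<'E'
from h import *
goal([.456,-.27,.2],173)
E
```

```text
shift [ 0.1007  0.389  -0.5422] turn [4.29e+01 2.00e-02 1.10e-01] rows 17.0 6.0
shift [ 0.1007  0.389  -0.5422] turn [-1.371e+02 -1.400e-01  3.000e-02] rows 17.0 20.0
```

Call:
{"op": "drive_tool", "data": {
  "plan": [
    [[0.1,0.389,-0.542],[43,0,0],0.7],
    [[0.1,0.389,-0.542],[43,0,0],0.7],
    [[0.1,0.389,-0.542],[43,0,0],0.7],
    [[0.1,0.389,-0.542],[43,0,0],0.7],
    [[0.1,0.389,-0.542],[43,0,0],0.7],
    [[0.1,0.389,-0.542],[43,0,0],0.7],
    [[0.1,0.389,-0.542],[43,0,0],0.7],
    [[0.1,0.389,-0.542],[43,0,0],0.7],
    [[0.1,0.389,-0.542],[43,0,0],0.7],
    [[0.1,0.389,-0.542],[43,0,0],0.7],
    [[0.1,0.389,-0.542],[43,0,0],0.7],
    [[0.1,0.389,-0.542],[43,0,0],0.7],
    [[0.1,0.389,-0.542],[43,0,0],0.7],
    [[0.1,0.389,-0.542],[43,0,0],0.7],
    [[0.1,0.389,-0.542],[43,0,0],0.7],
    [[0.1,0.389,-0.542],[43,0,0],0.7],
    [[0.1,0.389,-0.542],[43,0,0],0.7],
    [[0.1,0.389,-0.542],[43,0,0],0.7],
    [[0.1,0.389,-0.542],[43,0,0],0.7]
  ]
}}

```text
clock: 3.72
tool_pos: [0.4554, -0.2705, 0.2003]
orientation: [-32.9, 89.9, 49.9]
force: [-0.8, 0.8, 0.3]
opening: 0.0613
```

```bash
python3 - <<'E'
from h import *
goal([.456,-.27,.09],173)
o=ctrl.get_obs();print(o['joint_pos'].round(1))
im=ctrl.snapshot('side')
u=proj('side',[[.456,-.27,.2],[.456,-.27,.036]]);print(u)
cv2.imwrite('pics/s1.png',cv2.resize(im[180:400,200:490],(800,607))[:600])
E
```

```text
shift [ 0.1103 -0.0004  0.0005] turn [-0.23  0.07  0.04] rows 3.0 1.0
shift [ 0.1103 -0.0004  0.0005] turn [ 1.7977e+02  7.0000e-02 -1.1000e-01] rows 3.0 26.0
[ -9.5   8.  -19.8  -0.1 -62.2   2.3]
[[348.63970694 263.92931515]
 [343.83589928 328.27960854]]
```

View pics/s1.png

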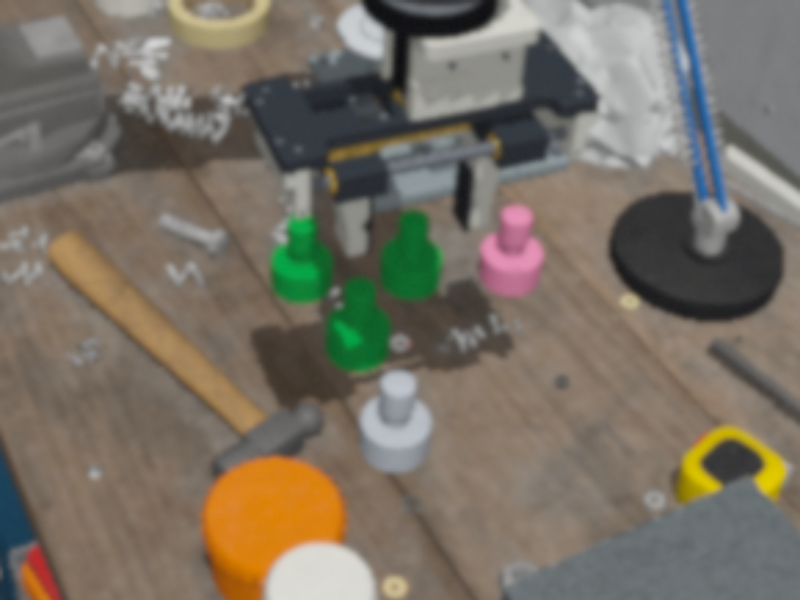

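The fingertips are at crop (350,250) and (475,225). They are centred over the steel weight's column at crop (397,409), which agrees with the fit, so I descend and grip.

Call:
{"op": "drive_tool", "data": {
  "plan": [
    [[0.04,0,0],[0,0,0],0.7],
    [[0.08,0,0],[0,0,0],0.7],
    [[0.11,0,0],[0,0,0],0.7],
    [[0.135,0,0],[0,0,0],0.7],
    [[0.15,0,0],[0,0,0],0.7],
    [[0.16,0,0],[0,0,0],0.7],
    [[0.164,0,0],[0,0,0],0.7],
    [[0.164,0,0],[0,0,0],0.0],
    [[0.164,0,0],[0,0,0],0.0],
    [[0.164,0,0],[0,0,0],0.0],
    [[0.164,0,0],[0,0,0],0.0],
    [[0.164,0,0],[0,0,0],0.0],
    [[0.164,0,0],[0,0,0],0.0],
    [[0.164,0,0],[0,0,0],0.0],
    [[0.164,0,0],[0,0,0],0.0]
  ]
}}

```text
clock: 5.02
tool_pos: [0.455, -0.2696, 0.0369]
orientation: [-0.8, 89.9, 82.0]
force: [-3.9, 0.4, 6.2]
opening: 0.024
```

Call:
{"op": "drive_tool", "data": {
  "plan": [
    [[-0.02,0,0],[0,0,0],0.0],
    [[-0.05,0,0],[0,0,0],0.0],
    [[-0.085,0,0],[0,0,0],0.0],
    [[-0.12,0,0],[0,0,0],0.0],
    [[-0.15,-0.005,0.012],[0,0,0],0.0],
    [[-0.163,-0.015,0.04],[0,0,0],0.0],
    [[-0.163,-0.028,0.075],[0,0,0],0.0],
    [[-0.163,-0.042,0.11],[0,0,0],0.0],
    [[-0.163,-0.055,0.145],[0,0,0],0.0],
    [[-0.163,-0.068,0.18],[0,0,0],0.0],
    [[-0.163,-0.082,0.215],[0,0,0],0.0],
    [[-0.163,-0.095,0.25],[0,0,0],0.0],
    [[-0.163,-0.108,0.285],[0,0,0],0.0],
    [[-0.163,-0.121,0.32],[0,0,0],0.0],
    [[-0.163,-0.133,0.35],[0,0,0],0.0],
    [[-0.163,-0.143,0.375],[0,0,0],0.0],
    [[-0.163,-0.15,0.395],[0,0,0],0.0],
    [[-0.163,-0.1546,0.4065],[0,0,0],0.0],
    [[-0.163,-0.1546,0.4065],[0,0,0],0.0]
  ]
}}

```text
clock: 6.6
tool_pos: [0.6596, 0.1165, 0.1986]
orientation: [59.7, 89.9, 142.6]
force: [0.1, -1.3, -4.5]
opening: 0.0244
```

```bash
python3 - <<'E'
from h import *
o=ctrl.get_obs();print(o['tool_pos'],o['force'],o['opening'])
im=ctrl.snapshot('side');
for o in ctrl.cut_out('side','check_weight'): print('w',round(o['confidence'],2),mbox(o['pixels']))
for o in ctrl.cut_out('side','balance_pan'): print('p',round(o['confidence'],2),mbox(o['pixels']))
t=ctrl.get_obs()['tool_pos']
X=WT+np.r_[t[:2],t[2]-.0369]; print('pred w box',bb(proj('side',X)))
for d in ring(.025,0)[::6]: pass
cv2.imwrite('pics/s2.png',cv2.resize(im[90:250,250:463],(800,600),interpolation=cv2.INTER_CUBIC))
E
```

```text
[0.65956601 0.11650974 0.19858702] [ 0.07498032 -1.30970391 -4.50949561] 0.0244198491123941
w 0.95 [337.5 255.5 360.5 288.5]
w 0.92 [334.5 133.5 354.5 163.5]
w 0.74 [317.5 280.5 341.5 314.5]
w 0.74 [322.5 179.5 360.5 201.5]
w 0.62 [297.5 256.5 320.5 289.5]
w 0.56 [374.5 253.5 395.5 286.5]
p 0.84 [322.5 179.5 361.5 200.5]
pred w box [333.09173352 132.18390917 354.14519241 164.12141649]
```

View pics/s2.png

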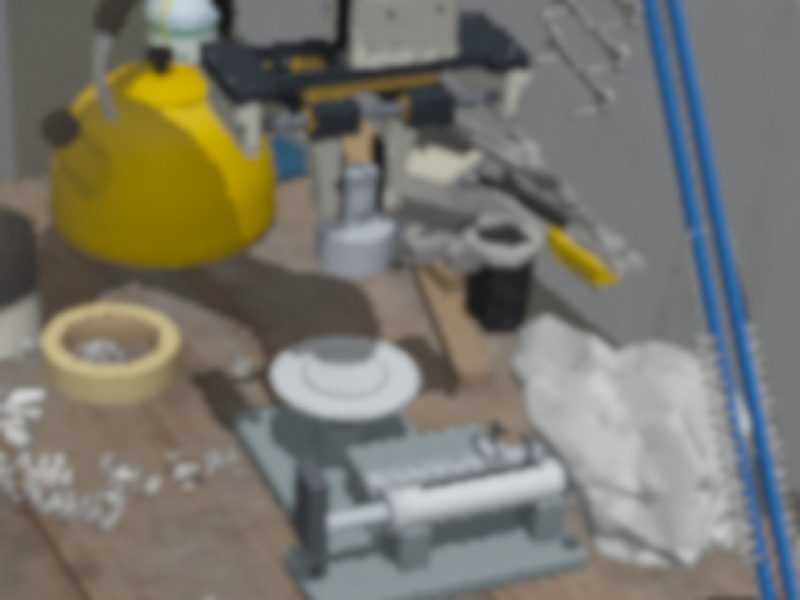

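The steel weight hangs upright at crop (355,220) above the pan at crop (345,378). Its mask box is within 1.4 px of the prediction, and the wrist reads about 4.5 N. I lower it slowly.

Call:
{"op": "drive_tool", "data": {
  "plan": [
    [[0.02,0.001,-0.002],[0,0,0],0.0],
    [[0.045,0.002,-0.003],[0,0,0],0.0],
    [[0.063,0.002,-0.003],[0,0,0],0.0],
    [[0.074,0.002,-0.003],[0,0,0],0.0],
    [[0.08,0.002,-0.003],[0,0,0],0.0],
    [[0.083,0.002,-0.003],[0,0,0],0.0],
    [[0.085,0.002,-0.003],[0,0,0],0.0],
    [[0.087,0.002,-0.003],[0,0,0],0.0],
    [[0.089,0.002,-0.003],[0,0,0],0.0],
    [[0.091,0.002,-0.003],[0,0,0],0.0],
    [[0.093,0.002,-0.003],[0,0,0],0.0],
    [[0.095,0.002,-0.003],[0,0,0],0.0],
    [[0.096,0.002,-0.003],[0,0,0],0.0],
    [[0.096,0.002,-0.003],[0,0,0],0.0],
    [[0.096,0.002,-0.003],[0,0,0],0.0]
  ]
}}

```text
clock: 8.0
tool_pos: [0.6564, 0.1112, 0.1039]
orientation: [28.6, 89.9, 111.4]
force: [2.2, -0.2, -1.7]
opening: 0.0243
```

Call:
{"op": "drive_tool", "data": {
  "plan": [
    [[0.001,0,0.001],[0,0,0],0.0],
    [[0.002,0,0.001],[0,0,0],0.0],
    [[0.003,0,0.001],[0,0,0],0.0],
    [[0.004,0,0.001],[0,0,0],0.0],
    [[0.004,0,0.001],[0,0,0],0.0],
    [[0.004,0,0.001],[0,0,0],0.0]
  ]
}}

```text
clock: 8.5
tool_pos: [0.6565, 0.1121, 0.0998]
orientation: [38.2, 89.9, 121.1]
force: [1.3, -1.9, -1.2]
opening: 0.0245
```

```bash
python3 - <<'E'
from h import *
im=ctrl.snapshot('side');
for c in('side',):
  for n in('check_weight','balance_pan'):
    for o in ctrl.cut_out(c,n):
      b=mbox(o['pixels'])
      if b[1]<230 and b[0]>280: print(n,round(o['confidence'],2),b)
t=ctrl.get_obs(); print(t['force']); t=t['tool_pos']
print('pred w',bb(proj('side',WT+np.r_[t[:2],t[2]-.0369])),'pan',bb(proj('side',PAN+[.6577,.1157,t[2]-.0369])),bb(proj('side',PAN+[.656,.110,t[2]-.0369])))
cv2.imwrite('pics/s3.png',cv2.resize(im[130:235,290:430],(800,600),interpolation=cv2.INTER_CUBIC))
E
```

```text
check_weight 0.6 [332.5 169.5 351.5 198.5]
balance_pan 0.78 [322.5 186.5 361.5 205.5]
[ 0.08373065 -1.47042627 -1.6258709 ]
pred w [331.36623313 168.84582806 351.41589343 199.03703935] pan [321.45518983 182.62543875 360.18730551 203.74856995] [321.86300199 183.79890968 360.73764284 205.07800198]
```

View pics/s3.png

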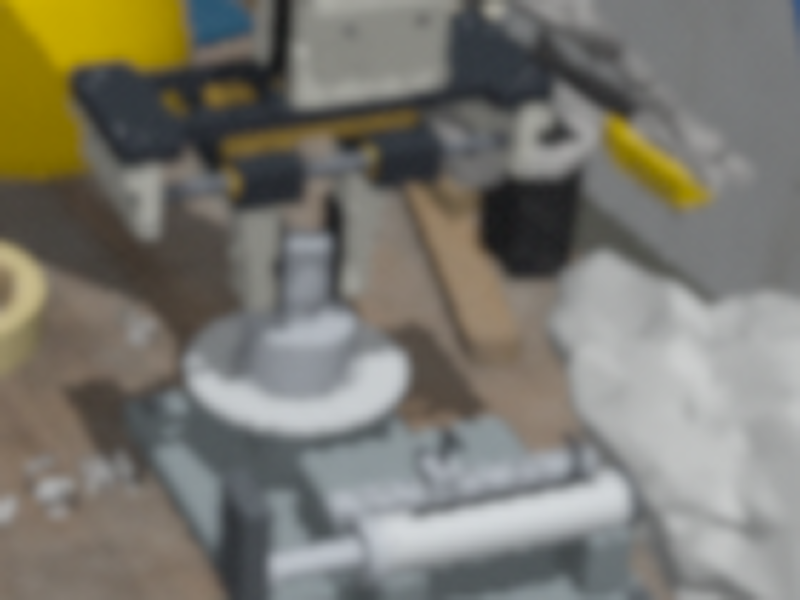

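The weight sits on the pan. Its base is at crop (303,368) against the pan's centre at about (298,364), so it is 2–3 mm off. I take the last load off, open and retreat.

Call:
{"op": "drive_tool", "data": {
  "plan": [
    [[0.001,0,0],[0,0,0],0.0],
    [[0.002,0,0],[0,0,0],0.0],
    [[0.003,0,0],[0,0,0],0.0],
    [[0.003,0,0],[0,0,0],0.0],
    [[0.003,0,0],[0,0,0],0.33],
    [[0.003,0,0],[0,0,0],0.4],
    [[0.003,0,0],[0,0,0],0.5],
    [[0.003,0,0],[0,0,0],0.55],
    [[0.003,0,0],[0,0,0],0.55],
    [[0.003,0,0],[0,0,0],0.55],
    [[0.003,0,0],[0,0,0],0.55],
    [[-0.01,0,0],[0,0,0],0.55],
    [[-0.03,0,0],[0,0,0],0.55],
    [[-0.06,0,0],[0,0,0],0.55],
    [[-0.09,0,0],[0,0,0],0.55],
    [[-0.12,0,0],[0,0,0],0.55],
    [[-0.12,0,0],[0,0,0],0.55]
  ]
}}

```text
clock: 10.07
tool_pos: [0.6596, 0.1125, 0.2274]
orientation: [-64.7, 89.4, 18.1]
force: [1.2, 1.1, 1.9]
opening: 0.0481
```

```bash
python3 - <<'E'
from h import *
im=ctrl.snapshot('side')
for n in('index_tip','mark_tip','pull_rod','balance_pan','check_weight'):
    print(n,[(np.round(q['pixel'],1).tolist(),round(q['confidence'],2)) for q in ctrl.landmark_of('side',n)])
for n in('check_weight','balance_pan','pull_rod'):
    for o in ctrl.cut_out('side',n):
      b=mbox(o['pixels'])
      if b[1]<230 and b[0]>280: print(n,round(o['confidence'],2),b)
cv2.imwrite('pics/s4.png',cv2.resize(im[165:255,300:420],(800,600),interpolation=cv2.INTER_CUBIC))
# model projection of tester: x axis dir yaw -7, origin at mouth+24mm
x=np.array([np.cos(np.radians(-7)),np.sin(np.radians(-7)),0])
mouth=np.array([.6196,-.0136,0])
for z,s in[(.068,0),(.068,.1),(.084,-.051)]: print(z,s,(mouth+x*s),proj('side',mouth+x*s+[0,0,z]),proj('top',mouth+x*s+[0,0,z]))
goal(mouth-x*.051+[0,0,.2],173)
E
```

```text
index_tip []
mark_tip [([369.1, 209.4], 0.58)]
pull_rod [([334.8, 218.8], 0.71), ([460.4, 358.1], 0.38)]
balance_pan [([341.6, 192.2], 0.9)]
check_weight [([342.7, 185.3], 0.88), ([331.1, 297.3], 0.71), ([387.3, 268.6], 0.66), ([348.9, 268.5], 0.65), ([309.8, 269.9], 0.62)]
check_weight 0.87 [333.5 171.5 351.5 198.5]
balance_pan 0.72 [322.5 185.5 360.5 205.5]
pull_rod 0.82 [327.5 211.5 353.5 237.5]
0.068 0 [ 0.6196 -0.0136  0.    ] [[352.89304198 221.86907385]] [[318.30382313 206.93820448]]
0.068 0.1 [ 0.71885462 -0.02578693  0.        ] [[391.00752508 214.29069198]] [[322.68794231 174.98486216]]
0.084 -0.051 [ 0.56898015 -0.00738466  0.        ] [[332.95942509 220.33711698]] [[316.01886241 222.24497601]]
shift [ 0.0191  0.0717 -0.1292] turn [-0.17 -0.   -0.1 ] rows 4.0 1.0
shift [ 0.0191  0.0717 -0.1292] turn [ 1.7983e+02 -1.6000e-01  1.0000e-02] rows 4.0 26.0
```

View pics/s4.png

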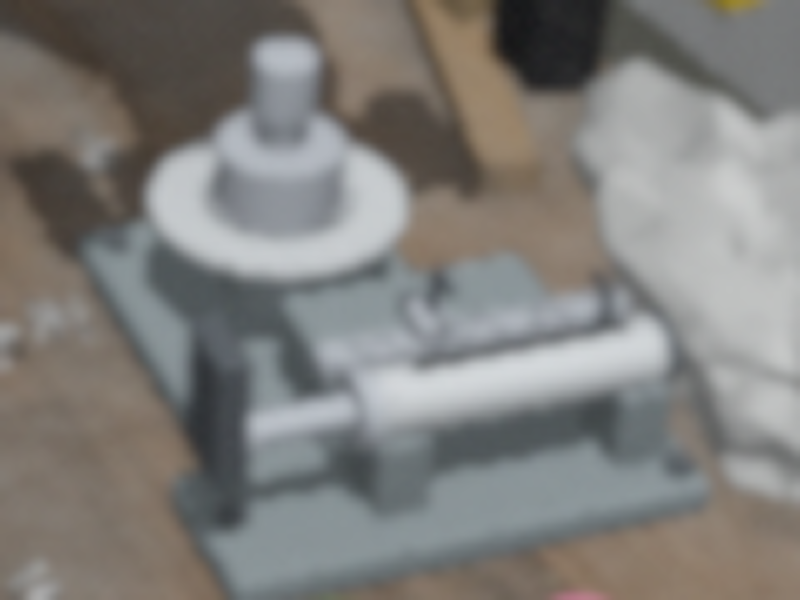

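The weight stands upright on the pan, with its body at crop (278,165) against the pan centre at (277,205). The mark's pin is at crop (438,285) and the index at (605,290). I measure the mark's travel by comparing this picture with the first one.

```bash
cat > mk.py <<'E'
from h import *
x=np.array([np.cos(np.radians(-7)),np.sin(np.radians(-7)),0])
E
python3 - <<'E'
from mk import *
a=cv2.imread('pics/side0.png'); b=ctrl.snapshot('side'); cv2.imwrite('pics/side1.png',b)
f=lambda im: cv2.resize(im[195:225,345:400],(800,436),interpolation=cv2.INTER_CUBIC)[:300]
cv2.imwrite('pics/cmp.png',np.vstack([f(a),f(b)]))
E
```

```text
(no output)
```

View pics/cmp.png

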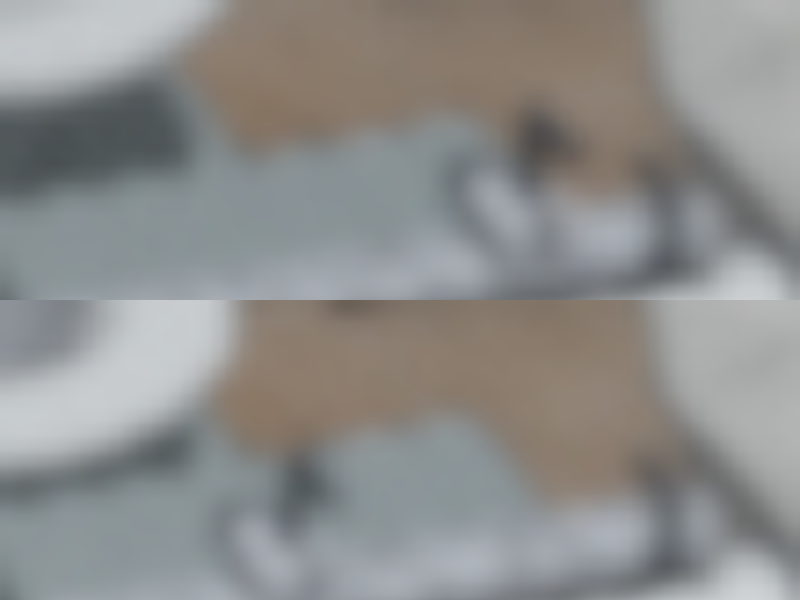

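The mark's arm moved from crop (540,125) in the upper half to (300,180) in the lower half, about 16.5 px. I refine that with template matching.

```bash
python3 - <<'E'
from mk import *
a=cv2.imread('pics/side0.png'); b=cv2.imread('pics/side1.png')
S=8
for (x0,x1,y0,y1) in [(375,386,201,213),(379,386,200,208),(374,384,204,214)]:
    T=cv2.resize(a[y0:y1,x0:x1],None,fx=S,fy=S,interpolation=cv2.INTER_CUBIC)
    B=cv2.resize(b[195:225,345:400],None,fx=S,fy=S,interpolation=cv2.INTER_CUBIC)
    r=cv2.matchTemplate(B,T,cv2.TM_CCOEFF_NORMED); _,v,_,l=cv2.minMaxLoc(r)
    print(v,(l[0]/S+345-x0,l[1]/S+195-y0))
m=np.array([.6196,-.0136,0])+x*.085+[.002,.015,.085]
m=np.array([.6196,-.0136,0])
from numpy import array
# place mark so that it projects near (382,204) at z=.085 along tube line offset y~+.006
for off in(.006,.02):
  n=np.array([-x[1],x[0],0])
  for s in(.06,.07,.08,.09,.1): print(off,s,proj('side',m+x*s+n*off+[0,0,.085])[0].round(1),'d45',(proj('side',m+x*(s-.045)+n*off+[0,0,.085])-proj('side',m+x*s+n*off+[0,0,.085]))[0].round(2))
P0=fit(PAN,{'side':np.array([322.5,179.5,360.5,201.5])},[.66,.11],.075)
for z in(.075,.063,.060,.057): print(z,proj('side',[.658,.114,z]))
goal(m-x*.051+[0,0,.12],173)
E
```

```text
0.9273387789726257 (-16.375, 2.875)
0.7661355137825012 (-16.5, 2.875)
0.9754422903060913 (-16.25, 3.0)
0.006 0.06 [375.6 210.1] d45 [-17.35   3.37]
0.006 0.07 [379.4 209.3] d45 [-17.26   3.35]
0.006 0.08 [383.2 208.6] d45 [-17.18   3.33]
0.006 0.09 [386.9 207.9] d45 [-17.09   3.32]
0.006 0.1 [390.7 207.2] d45 [-17.01   3.3 ]
0.02 0.06 [373.1 206.9] d45 [-17.23   3.3 ]
0.02 0.07 [376.9 206.2] d45 [-17.14   3.29]
0.02 0.08 [380.7 205.5] d45 [-17.06   3.27]
0.02 0.09 [384.4 204.8] d45 [-16.97   3.25]
0.02 0.1 [388.1 204. ] d45 [-16.89   3.24]
0.075 [[341.43244414 189.22931654]]
0.063 [[341.2172995  193.17112296]]
0.06 [[341.16387448 194.14955667]]
0.057 [[341.1105929  195.12520443]]
shift [ 0.0992  0.0716 -0.1293] turn [-0.17  0.   -0.09] rows 5.0 1.0
shift [ 0.0992  0.0716 -0.1293] turn [ 1.7983e+02 -1.4000e-01 -1.0000e-02] rows 5.0 26.0
```

Call:
{"op": "drive_tool", "data": {
  "plan": [
    [[0.0,0.02,-0.036],[0,0,0],0.45],
    [[0.0,0.036,-0.065],[0,0,0],0.45],
    [[0.01,0.054,-0.097],[0,0,0],0.45],
    [[0.04,0.0715,-0.129],[0,0,0],0.45],
    [[0.075,0.0715,-0.129],[0,0,0],0.45],
    [[0.1,0.0715,-0.129],[0,0,0],0.45],
    [[0.107,0.0715,-0.129],[0,0,0],0.45],
    [[0.107,0.0715,-0.129],[0,0,0],0.45]
  ]
}}

```text
clock: 11.23
tool_pos: [0.568, -0.0076, 0.1104]
orientation: [107.6, 89.7, -169.6]
force: [-1.0, -0.2, 1.0]
opening: 0.0393
```

```bash
python3 - <<'E'
from mk import *
a=ctrl.snapshot('side'); t=ctrl.snapshot('top')
o=ctrl.get_obs()['tool_pos'];print(o,proj('side',o),proj('side',[*o[:2],.084]),proj('top',o))
f=lambda im,u,v,w,h: cv2.resize(im[v:v+h,u:u+w],(400,500),interpolation=cv2.INTER_CUBIC)
cv2.imwrite('pics/s5.png',np.hstack([f(a,300,165,80,100),f(t,280,165,80,100)]))
for c in('side','top'): print(c,[(np.round(q['pixel'],1).tolist(),round(q['confidence'],2)) for q in ctrl.landmark_of(c,'pull_rod')])
goal(np.array([.569,-.0074,.067]),173)
E
```

```text
[ 0.57033733 -0.00676794  0.11330487] [[333.82145113 209.64133827]] [[333.35350437 220.04842594]] [[315.81074401 219.19945658]]
side [([331.1, 220.2], 0.76)]
top []
shift [ 0.0469  0.0016 -0.0011] turn [-0.12  0.05  0.06] rows 2.0 1.0
shift [ 0.0469  0.0016 -0.0011] turn [ 1.7988e+02  9.0000e-02 -7.0000e-02] rows 2.0 26.0
```

View pics/s5.png

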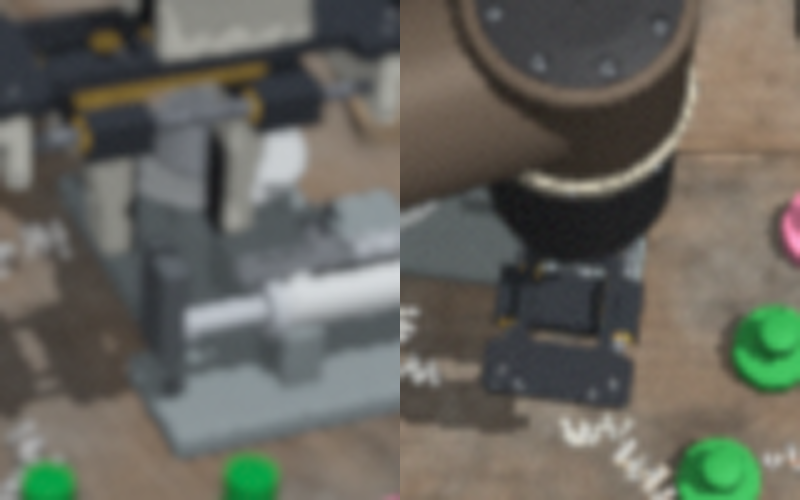

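The fingertips at left crop (110,250) and (235,225) straddle the tab, whose top is at (168,258), and are centred to about 2 mm. I descend and close.

Call:
{"op": "drive_tool", "data": {
  "plan": [
    [[0.015,0.001,-0.001],[0,0,0],0.45],
    [[0.03,0.0015,-0.001],[0,0,0],0.45],
    [[0.04,0.0015,-0.001],[0,0,0],0.45],
    [[0.046,0.0015,-0.001],[0,0,0],0.45],
    [[0.046,0.0015,-0.001],[0,0,0],0.45],
    [[0.046,0.0015,-0.001],[0,0,0],0.45],
    [[0.046,0.0015,-0.001],[0,0,0],0.0],
    [[0.046,0.0015,-0.001],[0,0,0],0.0],
    [[0.046,0.0015,-0.001],[0,0,0],0.0],
    [[0.046,0.0015,-0.001],[0,0,0],0.0],
    [[0.046,0.0015,-0.001],[0,0,0],0.0],
    [[0.046,0.0015,-0.001],[0,0,0],0.0],
    [[0.046,0.0015,-0.001],[0,0,0],0.0],
    [[0.046,0.0015,-0.001],[0,0,0],0.0]
  ]
}}

```text
clock: 12.6
tool_pos: [0.5677, -0.0072, 0.0681]
orientation: [70.2, 89.9, 153.1]
force: [-5.8, 2.5, 5.7]
opening: 0.0139
```

```bash
python3 - <<'E'
from mk import *
for i in range(4):
    o=ctrl.get_obs();print(o['clock'],o['tool_pos'].round(4),o['force'].round(1),round(o['opening'],4)); ctrl.landmark_of('side','pull_rod') if i<3 else 0
print(totool(-.053*x))
E
```

```text
12.6 [ 0.5677 -0.0072  0.0681] [-5.8  2.5  5.7] 0.0139
12.65 [ 0.5677 -0.0072  0.0681] [-6.5  2.6  5.7] 0.014
12.7 [ 0.5677 -0.0072  0.0681] [-6.   2.3  5.4] 0.0136
12.75 [ 0.5676 -0.0072  0.0681] [-5.4  2.9  4.9] 0.0138
[ 6.60916529e-05  5.29998485e-02 -1.08148116e-04]
```

Gripped: the opening is 13.9 mm, which is the tab's thickness. I pull 53 mm along tool +y.

Call:
{"op": "drive_tool", "data": {
  "plan": [
    [[-0.001,0.002,0],[0,0,0],0.0],
    [[-0.001,0.006,0],[0,0,0],0.0],
    [[-0.001,0.011,0],[0,0,0],0.0],
    [[-0.001,0.017,0],[0,0,0],0.0],
    [[-0.001,0.023,0],[0,0,0],0.0],
    [[-0.001,0.029,0],[0,0,0],0.0],
    [[-0.001,0.035,0],[0,0,0],0.0],
    [[-0.001,0.041,0],[0,0,0],0.0],
    [[-0.001,0.046,0],[0,0,0],0.0],
    [[-0.001,0.05,0],[0,0,0],0.0],
    [[-0.001,0.053,0],[0,0,0],0.0],
    [[-0.001,0.053,0],[0,0,0],0.0],
    [[-0.001,0.053,0],[0,0,0],0.0],
    [[-0.001,0.053,0],[0,0,0],0.0],
    [[-0.001,0.053,0],[0,0,0],0.0]
  ]
}}

```text
clock: 14.0
tool_pos: [0.515, -0.001, 0.0683]
orientation: [78.4, 89.9, 161.2]
force: [9.1, -4.2, -23.5]
opening: 0.014
```

```bash
python3 - <<'E'
from mk import *
b=ctrl.snapshot('side'); cv2.imwrite('pics/side2.png',b)
o=ctrl.get_obs();print(o['tool_pos'],o['force'],o['opening'],'pull',(np.array([.5677,-.0072,0])-o['tool_pos'])@x)
for n in('index_tip','mark_tip'): print(n,[(np.round(q['pixel'],1).tolist(),round(q['confidence'],2)) for q in ctrl.landmark_of('side',n)])
a=cv2.imread('pics/side0.png');c=cv2.imread('pics/side1.png')
f=lambda im: cv2.resize(im[195:225,345:400],(800,436),interpolation=cv2.INTER_CUBIC)[:295]
cv2.imwrite('pics/cmp2.png',np.vstack([f(c),f(b)]))
# index shift: template from rest
S=8
for (x0,x1,y0,y1) in [(387,395,204,215),(387,394,203,213)]:
    T=cv2.resize(a[y0:y1,x0:x1],None,fx=S,fy=S,interpolation=cv2.INTER_CUBIC)
    B=cv2.resize(b[195:225,355:385],None,fx=S,fy=S,interpolation=cv2.INTER_CUBIC)
    r=cv2.matchTemplate(B,T,cv2.TM_CCOEFF_NORMED); _,v,_,l=cv2.minMaxLoc(r)
    print(v,(l[0]/S+355-x0,l[1]/S+195-y0))
E
```

```text
[ 0.51501298 -0.00096326  0.06825894] [ 10.10335516  -4.16477573 -23.24417776] 0.013877600017951863 pull 0.053054367370086605
index_tip []
mark_tip [([370.8, 209.4], 0.45)]
0.5535590648651123 (-25.25, 1.625)
0.6715316772460938 (-24.75, 1.875)
```

View pics/cmp2.png

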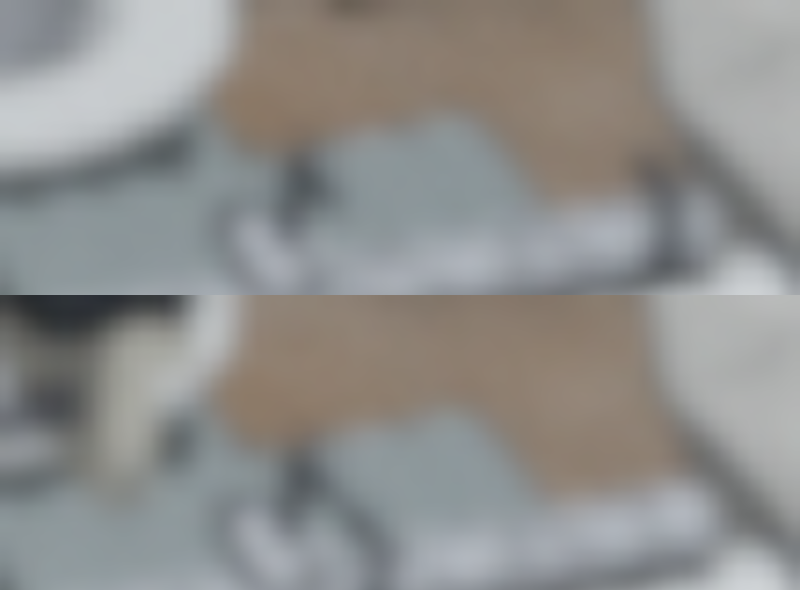

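```bash
python3 - <<'E'
from mk import *
I=[cv2.imread(f'pics/side{i}.png').astype(np.float32).mean(2) for i in(0,1,2)]
S=8
def sh(p,q,box,win):  # p,q darkness images
    x0,x1,y0,y1=box; u0,u1,v0,v1=win
    T=cv2.resize(p[y0:y1,x0:x1],None,fx=S,fy=S,interpolation=cv2.INTER_CUBIC);B=cv2.resize(q[v0:v1,u0:u1],None,fx=S,fy=S,interpolation=cv2.INTER_CUBIC)
    _,v,_,l=cv2.minMaxLoc(cv2.matchTemplate(B,T,cv2.TM_CCORR_NORMED)); return round(v,3),l[0]/S+u0-x0,l[1]/S+v0-y0
d=lambda a,b:np.clip(a-b-4,0,None)
print('mark',sh(d(I[1],I[0]),d(I[0],I[1]),(376,387,200,213),(354,376,198,222)))
print('index',sh(d(I[2],I[1]),d(I[1],I[2]),(385,397,203,214),(360,384,203,222)))
print(sh(d(I[2],I[0]),d(I[0],I[2]),(385,397,203,214),(362,384,203,222)))
np.set_printoptions(linewidth=220)
print(d(I[2],I[1])[203:216,384:397].astype(int)); print(d(I[1],I[2])[203:220,362:378].astype(int))
m=np.array([.6196,-.0136,0]);
for s in(.09,.1): print(proj('side',m+x*s+[0,0,.08])-proj('side',m+x*(s-.053)+[0,0,.08]),proj('side',m+x*s+[0,0,.08]))
E
```

```text
mark (0.933, -16.25, 3.125)
index (0.982, -20.125, 4.0)
(0.754, -20.0, 4.5)
[[ 0  0  0  0  0  0  0  0  0  0  0  0  0]
 [ 0  0  0  0  1  2  0  0  0  0  0  0  0]
 [ 0  0  0  1  7 11  9  1  0  0  0  0  0]
 [ 0  0  0  3 13 23 20  9  3  0  0  0  0]
 [ 0  0  0  2 12 29 36 25 10  2  0  0  0]
 [ 0  0  0  0  8 28 48 47 24  6  0  0  0]
 [ 0  0  0  0  5 23 52 55 31 10  0  0  0]
 [ 0  0  0  0  2 19 48 54 29  9  0  0  0]
 [ 0  0  0  0  3 17 42 45 25  5  0  0  0]
 [ 0  0  0  0  4 17 36 34 15  2  0  0  0]
 [ 0  0  0  0  2 12 26 20  6  0  0  0  0]
 [ 0  0  0  0  1  4  6  3  0  0  0  0  0]
 [ 0  0  0  0  0  0  0  0  0  0  0  0  0]]
[[ 0  0  0  0  0  0  0  0  0  0  0  0  0  0  0  0]
 [ 0  0  0  0  0  0  0  0  0  0  0  0  0  0  0  0]
 [ 0  0  0  0  0  0  0  0  0  0  0  0  0  0  0  0]
 [ 0  0  0  0  0  0  0  0  0  0  0  0  0  0  0  0]
 [ 0  0  0  0  0  0  0  0  0  0  0  0  0  0  0  0]
 [ 0  0  0  0  0  0  0  0  0  0  0  0  0  0  0  0]
 [ 0  0  0  0  0  0  8 13  6  0  0  0  0  0  0  0]
 [ 0  0  0  0  0  0 13 27 21  4  0  0  0  0  0  0]
 [ 0  0  0  0  0  0  9 27 30 16  1  0  0  0  0  0]
 [ 0  0  0  0  0  0  4 18 32 28 12  0  0  0  0  0]
 [ 0  0  0  0  0  0  1 16 33 37 18  1  0  0  0  0]
 [ 0  0  0  0  0  0  1 14 36 39 20  1  0  0  0  0]
 [ 0  0  0  0  0  0  0 15 38 36 16  0  0  0  0  0]
 [ 0  0  0  0  0  0  0 13 33 28 10  0  0  0  0  0]
 [ 0  0  0  0  0  0  0  9 21 17  4  0  0  0  0  0]
 [ 0  0  0  0  0  0  0  1  1  0  0  0  0  0  0  0]
 [ 0  0  0  0  0  0  0  0  0  0  0  0  0  0  0  0]]
[[20.1823893  -3.95988372]] [[387.79817572 210.9545602 ]]
[[20.08054756 -3.93937961]] [[391.54578505 210.21956821]]
```

Call:
{"op": "drive_tool", "data": {
  "plan": [
    [[0.0008,0,0],[0,0,0],0.0],
    [[0.0008,0,0],[0,0,0],0.0]
  ]
}}

```text
clock: 14.32
tool_pos: [0.5167, -0.0012, 0.0682]
orientation: [-84.3, 89.8, -1.4]
force: [9.2, -5.2, -10.6]
opening: 0.0139
```

```bash
cat > chk.py <<'E'
from mk import *
for i in range(4):
    b=ctrl.snapshot('side'); o=ctrl.get_obs(); print(round(o['clock'],2),o['tool_pos'].round(4),o['force'].round(1),'pull',((np.array([.5677,-.0072,0])-o['tool_pos'])@x).round(4))
I=[cv2.imread('pics/side0.png').astype(np.float32).mean(2),cv2.imread('pics/side1.png').astype(np.float32).mean(2),b.astype(np.float32).mean(2)]
S=8
def sh(p,q,box,win):
    x0,x1,y0,y1=box; u0,u1,v0,v1=win
    T=cv2.resize(p[y0:y1,x0:x1],None,fx=S,fy=S,interpolation=cv2.INTER_CUBIC);B=cv2.resize(q[v0:v1,u0:u1],None,fx=S,fy=S,interpolation=cv2.INTER_CUBIC)
    _,v,_,l=cv2.minMaxLoc(cv2.matchTemplate(B,T,cv2.TM_CCORR_NORMED)); return round(v,3),l[0]/S+u0-x0,l[1]/S+v0-y0
d=lambda a,b:np.clip(a-b-4,0,None)
print('index',sh(d(I[2],I[1]),d(I[1],I[2]),(385,397,203,214),(360,384,203,222)))
for n in('check_weight','balance_pan'):
    for o in ctrl.cut_out('side',n):
      m=mbox(o['pixels'])
      if m[1]<230 and m[0]>280: print(n,round(o['confidence'],2),m)
cv2.imwrite('pics/fin.png',cv2.resize(b[150:270,290:450],(800,600),interpolation=cv2.INTER_CUBIC))
E
python3 chk.py
```

```text
14.37 [ 0.5166 -0.0011  0.0682] [  9.5  -4.1 -12.4] pull 0.0514
14.42 [ 0.5166 -0.0011  0.0682] [  8.9  -4.7 -11.9] pull 0.0515
14.47 [ 0.5166 -0.0011  0.0682] [  9.8  -4.2 -11.3] pull 0.0515
14.52 [ 0.5165 -0.0011  0.0682] [  9.   -5.3 -12.3] pull 0.0515
index (0.964, -19.375, 4.125)
check_weight 0.43 [336.5 170.5 346.5 199.5]
balance_pan 0.48 [333.5 198.5 339.5 202.5]
```

Call:
{"op": "drive_tool", "data": {
  "plan": [
    [[0.0006,0.0015,0],[0,0,0],0.0],
    [[0.0006,0.003,0],[0,0,0],0.0],
    [[0.0006,0.003,0],[0,0,0],0.0],
    [[0.0006,0.003,0],[0,0,0],0.0],
    [[0.0006,0.003,0],[0,0,0],0.0],
    [[0.0006,0.003,0],[0,0,0],0.0]
  ]
}}

```text
clock: 15.12
tool_pos: [0.5149, -0.0009, 0.0682]
orientation: [-82.9, 89.7, 0.0]
force: [9.2, -4.2, -13.3]
opening: 0.0136
```

```bash
python3 chk.py
```

```text
15.17 [ 0.5149 -0.0009  0.0682] [  7.9  -5.2 -12.6] pull 0.0532
15.22 [ 0.5149 -0.0009  0.0682] [  8.2  -4.2 -12. ] pull 0.0532
15.27 [ 0.5149 -0.0009  0.0682] [  9.   -5.1 -13.3] pull 0.0532
15.32 [ 0.5149 -0.0009  0.0682] [  8.9  -4.4 -12.4] pull 0.0532
index (0.982, -20.25, 4.0)
balance_pan 0.52 [332.5 191.5 360.5 206.5]
```

View pics/fin.png

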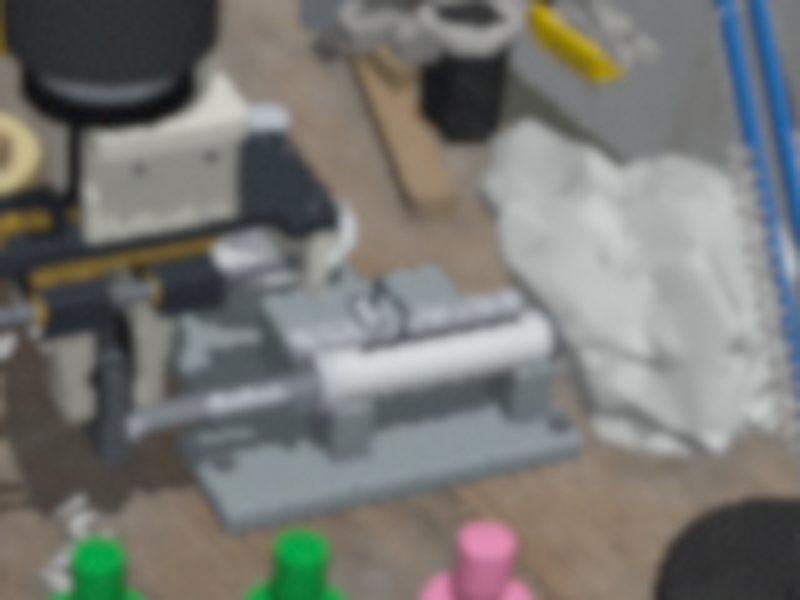

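The knob still stands at crop (270,117) behind the gripper, and the two pin arms meet at about (380,290). The reading is steady, so I hand in.

```bash
python3 -c "
from plant import ctrl
print(ctrl.close_job())"
```

```text
the job is handed in; nothing more can be done
None
```

I set the bare steel check weight on the pan, let go of it, and pulled the gauge rod out 53 mm. I handed the job in at about 15 s, still holding the rod there. No verdict was reported.

**Weight:** After release, the side view showed it upright on the pan, about 2–3 mm from the centre. In the last picture the gripper hides the weight except for its knob, which looks unmoved.

**Mark and index:**
- The mark moved 16.25–16.5 px (about 43 mm), so the rod had to come out about 53 mm.
- The arm measured a pull of 53.2 mm. The index moved 20.25 px, which is also about 53 mm.
- The two pin arms meet in the picture.
- The pull force of about 9–10 N fits the spring at that length.

**What went wrong or disagreed:**
- **Rod slip:** Easing the vertical load let the rod go back 1.5 mm, and I pulled it out again.
- **Sideways load:** About 12 N of vertical load on the rod remained at the end.
- **Detection:** The network never found the index tip, so I measured index and mark by comparing pictures. In the last check it did not find the weight either.
- **Bystanders:** I saw no contact with the other things on the bench, but I did not measure their positions again.

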